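# Pin the feeder's sprung timing pulley at its mark

### The job

The belt is off the tube feeder's drive, and its sprung toothed pulley must be locked in its timing position before the new belt goes on. Stand the setting pin (the one with the collar and the round knob) in the guide bush over the pulley, then turn the pulley until its engraved line comes to the pointer and feel for the exact place, a little before or after it, where the pin drops fully home in the hole below. Let the pulley come back gently onto the pin and let go: the pin is slender and must take no hard push or jolt, and leave everything else where it is.

Things in the scene. Friction and masses are not known exactly. Their poses are not given: they have to be found in the camera images.
- pulley_centre (a point): Point on the pulley's upright axis at the height of the rim's top (66 mm). The drive is a bolted-down bench unit: grey base plate 130 x 212 x 12 mm, a toothed aluminium pulley lying flat on it, motor to the right. Site axes, fixed: x from the pulley's axis to the pointer, y to the guide bush, z up. The rim can be gripped on the robot's side, one finger inside, one outside.
- pulley: The pulley; origin on its axis at table height, x axis along the engraved line. Rim: ring wall, 54 mm inner and 62 mm outer radius, top 66 mm high, 20 mm above the hub plate inside it; hub 14 mm radius, 63 mm high. Sprung: starts 0.75 to 1.05 rad clockwise (from above) of the pointer, resists turning counter-clockwise with up to about 12 N at the rim, runs back if let go.
- line_mark (a point): Outer end of the engraved dark line on top of the pulley's rim, 56 mm from the axis, 66 mm high. The flat hub plate inside the rim (top 46 mm high, 8 mm thick) turns with it and has one hole 11.5 mm wide, 38 mm from the axis, a quarter turn counter-clockwise of the line, but clamped in slots up to 0.15 rad either way: the line shows only nearly where the hole is.
- pointer_tip (a point): Tip of the fixed steel pointer on the far side of the pulley, 56 mm from its axis, 4 mm above the rim's top. The line faces it when this tip is straight above line_mark.
- bush_mouth (a point): Centre of the top of the guide bush in a 34 mm wide steel arm that reaches over the pulley from the left: upright bore 11 mm wide, its mouth 84 mm high and countersunk to 18 mm (6 mm deep), lower end 50 mm high, a 20 mm wide sleeve below the arm (underside 70 mm). Its axis is 38 mm from the pulley's. With the line within 0.15 rad of the pointer, the hub's hole comes right below it.
- setting_pin: The loose pin, 90 g, its collar on an end hole of the tool block; origin at its lower tip, z up. Shank 10 x 48 mm with 3 mm taper at the tip, collar 25 mm wide, 4 mm thick, round knob 20 mm wide up to 72 mm. In the bush its tip rests on the hub plate at 46 mm; over the hole it falls home by its weight (tip 36 mm, collar on the bush), with about 1 mm play. At most 20 N between pin and pulley.
- pin_knob (a point): Centre of the setting pin's knob, on the pin's axis 62 mm above its tip and 14 mm above the underside of its collar: grip here. It stands 108 mm high with the tip on the hub plate and 98 mm high when home; the pin can hang a few mm short of home while the pulley bears on it sideways, until the pulley is turned on very slightly.
- tool_block: White plastic block 44 x 124 x 54 mm, bolted down, with three holes 11.5 mm wide and 50 mm deep in a row along its y axis at -45, 0 and +45 mm, the tools in the end ones; origin at the centre of its underside.
- drift_grip (a point): Middle of the head of the other tool in the block, a plain drift with a hexagonal head 17 mm wide and 42 mm long, no collar, 18 mm taller than the setting pin; this point is 70 mm above its tip. Leave it in the block.
- tube_a: Orange tapered tube, 20 x 98 x 20 mm, lying loose between the block and the drive; origin at its underside. Leave alone.
- gauge: Flat steel ring gauge 34 x 75 x 6 mm, lying between the block and the drive; origin at its underside. Leave alone.
- tube_b: Orange tapered tube, 20 x 98 x 20 mm, lying left of the block; origin at its underside. Leave alone.
- label_roll: Roll of blank labels, 68 mm wide and 32 mm high, behind the drive; origin at its underside. Leave alone.
- pen: Marker pen, 17 x 135 x 16 mm, lying on the clipboard at the right; origin at its underside. Leave alone.

How it is judged:
By the outcome, as a careful person would: the job done as asked, in the order asked, and still so for the second after the job is handed in, with the robot touching nothing.
It also fails if it takes over 64 s, if anything falls off the work surface, if the arm or the gripper's body presses on something with over 40 N, if the wrist force passes 120 N, or if a joint passes its speed limit or range.

### The arm

A 6-joint arm with a two-finger parallel gripper is mounted at the origin on a cart in front of the work surface, level with it; the furniture and walls round the work are solid. World frame = base frame: x ahead of the robot, y to its left, z up, the work surface at z = 0. Lengths are in mm, angles in degrees, forces in N, time in s.
With the tool pointing down it reaches from about 325 to 900 mm from the base axis. Payload 6.1 kg.
Tool frame: the origin (TCP) lies at the very end of the fingers, on their centre line; the grasp point (between the pads) lies 19 mm behind it; z points along the fingers, y is the line along which they close (so a half turn about z gives the same grasp; the last joint's range is limited). The gripper opens to 87 mm and grips with 3 to 60 N. Pads are 19 mm wide; open, the fingers measure 117 mm over their backs; the gripper's body (75 mm by 190 mm) begins 51 mm behind the grasp point.
Start: joints at [-73.631, 12.628, 87.462, -0, 79.91, -7.225], TCP at [250.154, -572.746, 222.538] pointing down, gripper open.
Joint ranges: [-170.65, 170.65], [-52.31, 119.04], [5.05, 147.46], [-71.25, 251.25], [11.57, 151.72], [-153.62, 153.62]. Speed limits (degrees/s): [147.25, 147.25, 172.46, 180, 180, 180].

### API

Orientations are given as a 3x3 rotation matrix whose columns are the frame's x, y, z axes.
In Python, from rig import robot gives the robot as it stands. The module is installed in compiled form; this text tells all that it offers.
- The arm moves only by the shell command python3 -m creep 'ROWS'. ROWS is JSON, a list of rows, each a list of 7 numbers: the closure, from -1 (fully open) to 1 (shut), so that 0 is half open, then the shift along the world's x, y, z in cm, then the turn, a rotation vector about the world's x, y, z in rad. A call has 1 to 10 rows; each row shifts and turns the commanded pose from where the row before left it; what a row does not reach is not made up. A row lasts 1/12 s, in which the tool goes at most 41.7 mm and 7.16 degrees, less where a joint would pass 70% of its speed; a pose out of reach is approached as far as the arm can. A call is refused whole if a number of a shift passes 4.17 or a number of a turn 0.125, either way. A call with a gripper value outside its range is refused whole. The fingers move at their own pace and stop on an object; the grip force is fixed at half the most. Time passes only in rows, so rows that do not move let the fingers close. It gives the time, the measured TCP pose, the force, the opening and the grip force at its end, in the units of the state.
- robot.state(): the state, without advancing time (a new reading comes with each control period).
- robot.read_camera(name): name is "scene" or "top" or "wrist"; returns a dict with "img" (400x640x3 uint8, red, green, blue), "fx", "fy", "cx", "cy" (pixels), "extrinsics" (4x4, takes a point from world to camera coordinates); the wrist camera has in their place "mount" (4x4, takes a point from camera to tool coordinates, whose origin is the TCP and whose axes are the flange's). Camera axes: x right, y up, looking along -z (the intrinsics and any distortion apply to the point x, -y, -z); pixel columns grow to the right and rows downward; lengths in mm; the calibration is good to about 2 mm. The wrist camera is an equidistant fisheye: a pixel r from the principal point sees the ray r / f radians off the axis. A picture is of the moment at which its call begins: read the wrist's pose just before it. There is no depth.
- robot.job_done(): hands the job in; it is judged then, once.
Trained networks look in the newest picture that a camera, given by its name, has taken for a name from the list of things; names that differ only in an ending like _2 or _b are one class to them, and where a whole thing is asked for, a point or a joint stands for the part that bears it (a point fixed in the world has none). Each returns a list of dicts, best first, with "conf" (0 to 1); they miss things now and then, are a little off and sometimes report something else, mostly with a low value. They report only what shows in the picture. A call takes as long as a camera call.
- robot.silhouettes(label, camera): "mask" (400x640 bool, what is visible of it) and "bbox" ([left, top, right, bottom] in pixels, round what is visible of it).
- robot.landmark_of(label, camera): "centre" ([column, row] in pixels: a listed point, or the origin of a listed thing).
The state is a dict: "t": time; "joint_positions": joint angles; "joint_vel": joint speeds; "tau": joint torques, N m; "ee_pos": TCP position; "eef_rot": TCP orientation; "ft_force": force on the tool from outside, world axes, zero at the start; "ft_torque": the same for the moment, N m; "grip_width": finger opening in mm; "gripper_force": force on a finger pad.
Only numpy, scipy, OpenCV 4.12 (cv2) and the standard library are available. Lean on these libraries where they do the work, as an engineer would, in place of code of your own. Each camera call takes 0.05 s, during which the arm holds its last target. There are 200 camera calls.

## Working session

There is one attempt and no reset: what is moved stays moved. The work goes in short steps, Python scripts to look and compute and a shell command to move; the robot and the scene stay as the last step left them, time stands still between calls to the robot, and variables do not carry over. Pictures are saved under pics/ and viewed, at most 10 in all, crops included, and the job is handed in when it is done.

```bash
mkdir -p pics
cat > h.py <<'E'
import numpy as np, cv2
from rig import robot
def ray(c,px,st=None):
    u,v=px
    if 'extrinsics' in c:
        E=np.array(c['extrinsics']);d=np.array([(u-c['cx'])/c['fx'],-(v-c['cy'])/c['fy'],-1.])
        R=E[:3,:3];return -R.T@E[:3,3],R.T@d
    a=np.array([(u-c['cx'])/c['fx'],(v-c['cy'])/c['fy']]);r=np.hypot(*a)
    s=np.sin(r)/max(r,1e-9);d=np.array([a[0]*s,-a[1]*s,-np.cos(r)])
    M=np.array(c['mount']);R=np.array(st['eef_rot']);p=np.array(st['ee_pos'])
    return p+R@M[:3,3],R@M[:3,:3]@d
def atz(c,px,z,st=None):
    o,d=ray(c,px,st);return o+d*(z-o[2])/d[2]
def save(c,n,crop=None,k=1):
    i=c['img'][:,:,::-1]
    if crop: i=i[crop[1]:crop[3],crop[0]:crop[2]]
    cv2.imwrite('pics/'+n,cv2.resize(i,None,fx=k,fy=k,interpolation=cv2.INTER_CUBIC))
Z=dict(pulley_centre=66,line_mark=66,pointer_tip=70,bush_mouth=84,pin_knob=68,drift_grip=74,tool_block=0,tube_a=0,gauge=0,pulley=0,setting_pin=6,label_roll=0)
def find(cam,names,st=None,c=None):
    c=c or robot.read_camera(cam)
    for n in names:
        for r in robot.landmark_of(n,cam)[:2]:
            print(cam,n,round(r['conf'],2),np.round(r['centre'],1),np.round(atz(c,r['centre'],Z[n],st),1))
    return c
E
python3 - <<'E'
from h import *
for cam in('top','scene'):
    c=find(cam,list(Z)); save(c,cam+'0.png')
print(robot.state())
E
```

```text
top pulley_centre 0.6 [324.9 226. ] [ 467.8 -137.9   66. ]
top line_mark 0.84 [335.8 210.7] [ 521.5 -179.9   66. ]
top pointer_tip 0.84 [324.6 211.1] [ 521.2 -139.5   70. ]
top pointer_tip 0.44 [321.9 223. ] [ 478.5 -127.7   70. ]
top bush_mouth 0.9 [314.8 224.6] [ 471.7 -102.2   84. ]
top pin_knob 0.61 [235.1 241. ] [428.9 182.2  68. ]
top pin_knob 0.42 [209.4 236. ] [451.  273.3  68. ]
top tool_block 0.74 [225.  241.6] [437.1 233.4   0. ]
top tube_a 0.61 [189.6 221.8] [517.8 366.1   0. ]
top tube_a 0.57 [272.1 233.4] [459.5  58.2   0. ]
top gauge 0.71 [273.9 210.1] [547.6  49.3   0. ]
top gauge 0.23 [235.3 240.6] [439.  195.2   0. ]
top pulley 0.73 [323.7 228.2] [ 470.  -134.6    0. ]
top pulley 0.72 [223.7 240.1] [442.9 238.2   0. ]
top setting_pin 0.62 [239.2 242.4] [430.9 179.7   6. ]
top label_roll 0.8 [350.2 181.3] [ 646.1 -244.9    0. ]
scene line_mark 0.61 [293.6 255.8] [367.4  95.1  66. ]
scene bush_mouth 0.89 [335.7 211.8] [477.5 -97.5  84. ]
scene pin_knob 0.49 [171.3 276. ] [430.8 376.7  68. ]
scene pin_knob 0.39 [247.3 255. ] [423.3 195.9  68. ]
scene drift_grip 0.67 [2
[... 570 characters left out ...]
    7.99104477e+01, -7.22418385e+00]), 'joint_vel': array([ 0.07827047, -0.00946316, -0.0412641 , -0.09115411,  0.03069039,
       -0.01263749]), 'tau': array([ 8.73065324e-05, -4.94555533e+01, -3.87714851e+01,  7.00047612e-02,
        4.66171699e-02,  1.33081002e-05]), 'ee_pos': array([ 250.14686348, -572.75084007,  222.52903156]), 'eef_rot': array([[ 9.16417908e-01,  4.00222711e-01,  5.23949741e-06],
       [ 4.00222711e-01, -9.16417908e-01,  2.33987673e-05],
       [ 1.41662873e-05, -1.93460835e-05, -1.00000000e+00]]), 'ft_force': array([0.3578471 , 0.00119538, 0.05853643]), 'ft_torque': array([-0.02851565,  0.02921733,  0.02135816]), 'gripper_force': 0.0, 'grip_width': 87.16311997005415}
```

Run:
```python
import cv2
a=cv2.imread('pics/top0.png')[150:270,170:400];b=cv2.imread('pics/scene0.png')[180:300,150:400]
a=cv2.resize(a,(600,313),interpolation=2);b=cv2.resize(b,(600,288),interpolation=2)
import numpy as np
cv2.imwrite('pics/c0.png',np.vstack([a,b])[:600])
```

```text
(no output)
```

View pics/c0.png

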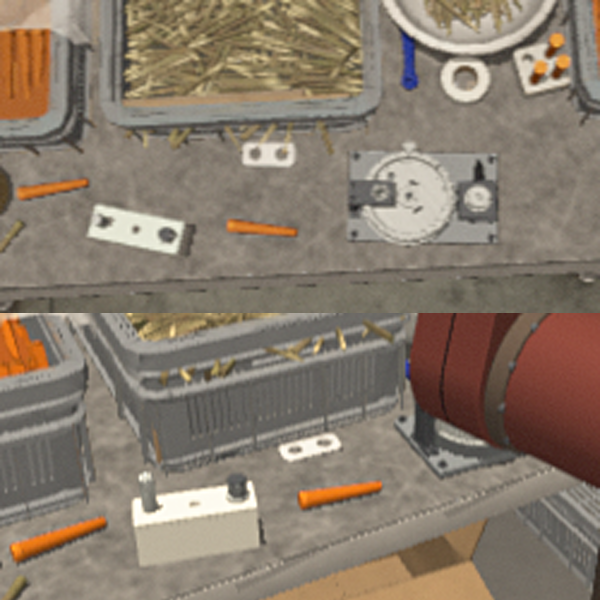

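```bash
python3 -m creep '[[-1,1.6,3.8,0.4,0,0,0],[-1,1.6,3.8,0.4,0,0,0],[-1,1.6,3.8,0.4,0,0,0],[-1,1.6,3.8,0.4,0,0,0],[-1,1.6,3.8,0.4,0,0,0],[-1,1.6,3.8,0.4,0,0,0],[-1,1.6,3.8,0.4,0,0,0],[-1,1.6,3.8,0.4,0,0,0],[-1,1.6,3.8,0.4,0,0,0],[-1,0,0,0,0,0,0]]'
python3 - <<'E'
from h import *
st=robot.state();c=find('wrist',['pulley_centre','line_mark','pointer_tip','bush_mouth'],st); save(c,'w1.png')
print(np.round(c['mount'],3),c['fx'],st['joint_positions'])
E
```

```text
t: 2.13
ee_pos: [396.7, -225.0, 259.8]
eef_rot: [[0.914, 0.406, 0.003], [0.406, -0.914, 0.002], [0.004, -0.0, -1.0]]
ft_force: [0.2, 0.1, 1.3]
grip_width: 86.9
gripper_force: 0.0
wrist pulley_centre 0.74 [285.5  94.7] [ 471.  -145.7   66. ]
wrist pulley_centre 0.65 [287.3  89.2] [ 477.6 -145.    66. ]
wrist pointer_tip 0.76 [309.   46.7] [ 532.1 -147.8   70. ]
wrist bush_mouth 0.72 [250.   73.1] [ 478.5 -101.9   84. ]
[[ 1.00000e-03  9.58000e-01  2.86000e-01  7.91080e+01]
 [ 1.00000e+00 -1.00000e-03  1.00000e-03 -8.44000e-01]
 [ 1.00000e-03  2.86000e-01 -9.58000e-01 -1.61412e+02]
 [ 0.00000e+00  0.00000e+00  0.00000e+00  1.00000e+00]] 309.70691628693146 [-39.6225892  -12.69961319 108.78560633   0.1869899   83.83283579
  26.38413588]
```

View pics/w1.png

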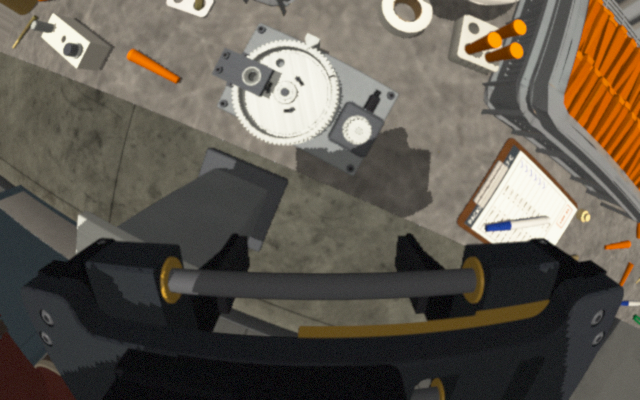

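```bash
python3 -m creep '[[-1,-0.1,4,-0.5,0,0,0],[-1,-0.1,4,-0.5,0,0,0],[-1,-0.1,4,-0.5,0,0,0],[-1,-0.1,4,-0.5,0,0,0],[-1,-0.1,4,-0.5,0,0,0],[-0.6,-0.1,4,-0.5,0,0,0],[-0.4,-0.1,4,-0.5,0,0,0],[-0.3,-0.1,4,-0.5,0,0,0],[-0.3,-0.1,4,-0.5,0,0,0],[-0.3,0,0,0,0,0,0]]'
python3 - <<'E'
from h import *
st=robot.state();c=find('wrist',['pin_knob','tool_block','drift_grip','setting_pin'],st); save(c,'w2.png')
E
```

```text
t: 3.22
ee_pos: [384.0, 134.0, 212.4]
eef_rot: [[0.914, 0.405, -0.002], [0.405, -0.914, 0.003], [-0.001, -0.003, -1.0]]
ft_force: [-0.6, -0.7, -1.0]
grip_width: 62.1
gripper_force: 0.0
wrist pin_knob 0.9 [292.6 119.1] [437.7 190.8  68. ]
wrist pin_knob 0.75 [618.2 283.7] [ 448.1 -419.5   68. ]
wrist tool_block 0.79 [269.5 100.7] [443.4 230.9   0. ]
wrist drift_grip 0.74 [219.9  67.4] [459.1 278.6  74. ]
wrist setting_pin 0.78 [298.1 118.1] [437.6 190.3   6. ]
wrist setting_pin 0.66 [292.6 123.2] [429.5 193.8   6. ]
```

View pics/w2.png

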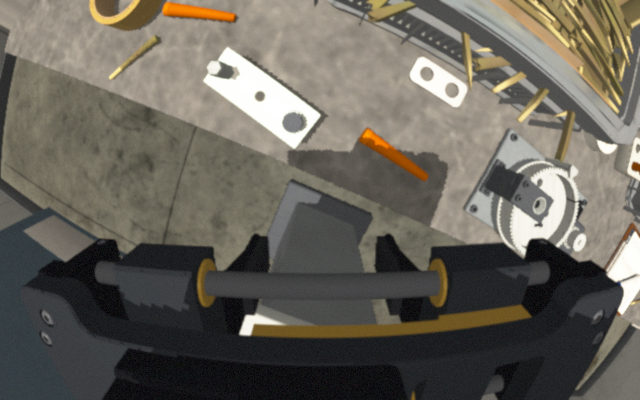

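```bash
python3 -m creep '[[-0.3,1.4,1.7,-2,0,0,0],[-0.3,1.4,1.7,-2.5,0,0,0],[-0.3,1.4,1.5,-2.5,0,0,0],[-0.3,0.6,0.7,-2,0,0,0],[-0.3,0,0,0,0,0,0],[-0.3,0,0,0,0,0,0]]'
python3 - <<'E'
from h import *
st=robot.state();c=find('wrist',['pin_knob','setting_pin'],st); save(c,'w3.png',(200,120,440,320),2.5)
for n in['pin_knob']:
    m=robot.silhouettes('setting_pin','wrist')
    for x in m[:2]: print(x['conf'],x['bbox'])
E
```

```text
t: 3.97
ee_pos: [432.8, 183.3, 122.6]
eef_rot: [[0.917, 0.398, -0.003], [0.398, -0.917, -0.001], [-0.003, -0.0, -1.0]]
ft_force: [0.7, -0.1, 0.6]
grip_width: 56.7
gripper_force: 0.0
wrist pin_knob 0.74 [316.4 213. ] [436.2 190.2  68. ]
wrist setting_pin 0.82 [319.1 188.7] [439.  189.9   6. ]
0.6 [302.9, 192.4, 329.9, 229.3]
```

View pics/w3.png

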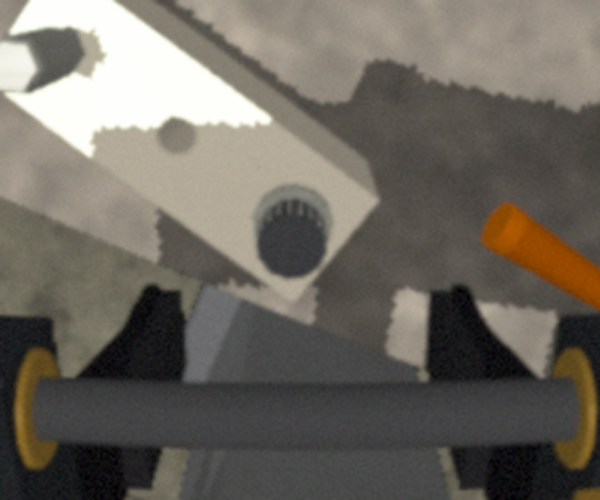

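```bash
python3 -m creep '[[-0.3,0.35,0.65,-1,0,0,0],[-0.3,0,0,-2.2,0,0,0],[-0.3,0,0,-2.0,0,0,0],[-0.3,0,0,-0.8,0,0,0],[-0.3,0,0,0,0,0,0],[-0.3,0,0,0,0,0,0]]'
python3 - <<'E'
from h import *
st=robot.state();c=find('wrist',['pin_knob'],st); save(c,'w4.png',(200,120,440,320),2.5)
E
```

```text
t: 4.67
ee_pos: [437.0, 191.6, 64.4]
eef_rot: [[0.917, 0.4, 0.001], [0.4, -0.917, 0.0], [0.001, 0.0, -1.0]]
ft_force: [-0.2, 1.0, 0.1]
grip_width: 56.6
gripper_force: 0.0
wrist pin_knob 0.83 [323.9 255.3] [437.4 191.5  68. ]
```

View pics/w4.png

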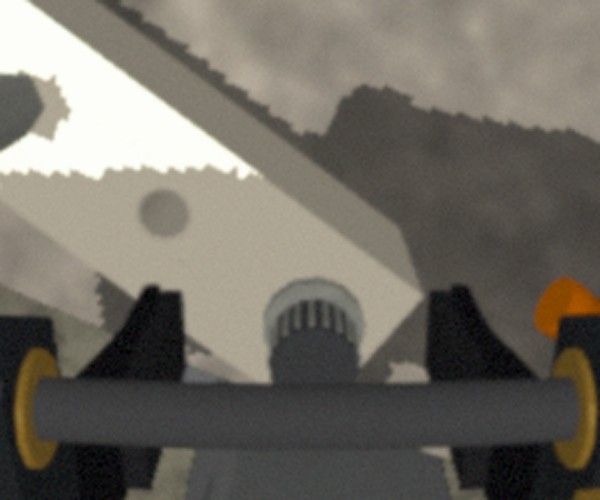

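```bash
python3 -m creep '[[-0.3,0.05,-0.15,-0.3,0,0,0],[0,0,0,0,0,0,0],[0.3,0,0,0,0,0,0],[0.6,0,0,0,0,0,0],[1,0,0,0,0,0,0],[1,0,0,0,0,0,0],[1,0,0,0,0,0,0],[1,0,0,0,0,0,0]]'
```

```text
t: 5.43
ee_pos: [437.2, 190.3, 60.5]
eef_rot: [[0.916, 0.4, 0.0], [0.4, -0.916, -0.0], [-0.0, 0.0, -1.0]]
ft_force: [0.3, 0.1, -0.3]
grip_width: 18.7
gripper_force: 30.0
```

```bash
python3 -m creep '[[1,0,0,1,0,0,0],[1,0,0,2,0,0,0],[1,0,0,3,0,0,0],[1,0,0,3,0,0,0],[1,0,-1,3,0,0,0],[1,0.5,-3,0.5,0,0,0],[1,0.5,-4,0,0,0,0],[1,0.5,-4,0,0,0,0],[1,0.5,-4,0,0,0,0],[1,0.5,-4,0,0,0,0]]'; python3 -m creep '[[1,0.3,-4,0,0,0,0],[1,0.3,-2,0,0,0,0],[1,0,-1,0,0,0,0],[1,0,0,0,0,0,0],[1,0,0,0,0,0,0],[1,0,0,0,0,0,0]]'
python3 - <<'E'
from h import *
st=robot.state();print(st['ee_pos'],st['grip_width']);c=find('wrist',['bush_mouth','pointer_tip','pulley_centre','line_mark'],st); save(c,'w5.png',(160,60,480,320),2.3)
E
```

```text
t: 6.27
ee_pos: [462.0, -11.3, 186.5]
eef_rot: [[0.916, 0.401, 0.001], [0.401, -0.916, -0.0], [0.001, 0.0, -1.0]]
ft_force: [0.9, 0.4, -0.3]
grip_width: 19.2
gripper_force: 30.0
t: 6.77
ee_pos: [467.9, -78.4, 185.5]
eef_rot: [[0.916, 0.401, -0.0], [0.401, -0.916, 0.001], [-0.0, -0.001, -1.0]]
ft_force: [-0.6, 0.7, -1.5]
grip_width: 18.8
gripper_force: 30.0
[467.9222873  -78.37724674 185.53988831] 18.827342271591437
wrist bush_mouth 0.71 [354.8 205.7] [ 476.5 -105.6   84. ]
wrist bush_mouth 0.28 [387.6 216. ] [ 479.8 -137.5   84. ]
wrist pulley_centre 0.78 [386.8 215.4] [ 475.9 -142.8   66. ]
wrist line_mark 0.85 [436.7 197.8] [ 512.5 -181.5   66. ]
```

View pics/w5.png

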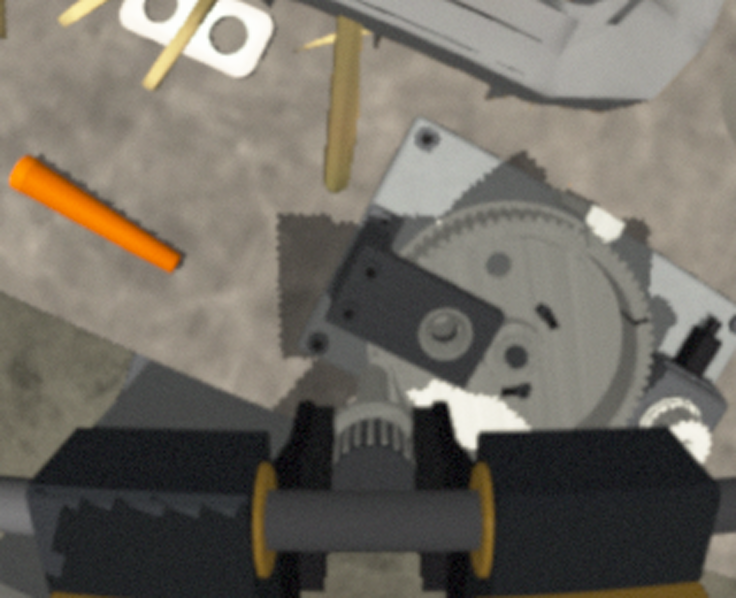

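```bash
cat >> h.py <<'E'
def proj(c,P,st):
    M=np.array(c['mount']);R=np.array(st['eef_rot']);p=np.array(st['ee_pos'])
    q=M[:3,:3].T@(R.T@(np.array(P)-p)-M[:3,3]);x,y,z=q[0],-q[1],-q[2]
    r=np.arctan2(np.hypot(x,y),z);h=np.hypot(x,y)
    return c['cx']+c['fx']*r*x/h,c['cy']+c['fy']*r*y/h
E
python3 - <<'E'
from h import *
st=robot.state();c=robot.read_camera('wrist')
f=lambda u,v:(160+u/2.3,60+v/2.3)
P={}
for n,px,z in [('bush',(446,330),84),('hub',(516,356),63),('line',(634,320),66),('hole',(498,264),46)]:
    P[n]=atz(c,f(*px),z,st);print(n,np.round(P[n],1))
for k in('bush','line','hole'):
    d=(P[k]-P['hub'])[:2];print(k,np.hypot(*d),np.degrees(np.arctan2(d[1],d[0])))
for z in(185.5,140,131):
    u,v=proj(c,[st['ee_pos'][0],st['ee_pos'][1],z],st);print(z,(u-160)*2.3,(v-60)*2.3)
save(c,'w6.png',(290,180,390,260),7)
E
```

```text
bush [ 478.4 -104.3   84. ]
hub [ 475.1 -141.7   63. ]
line [ 511.2 -181.6   66. ]
hole [ 505.8 -120.8   46. ]
bush 37.476312644353015 84.99328383639234
line 53.84991297007544 -47.88559368401695
hole 37.078528292834996 34.18877770381139
185.5 375.84402405527146 443.9173768226318
140 375.28380082108026 379.4781782746147
131 375.1960117210246 369.5269551288554
```

View pics/w6.png

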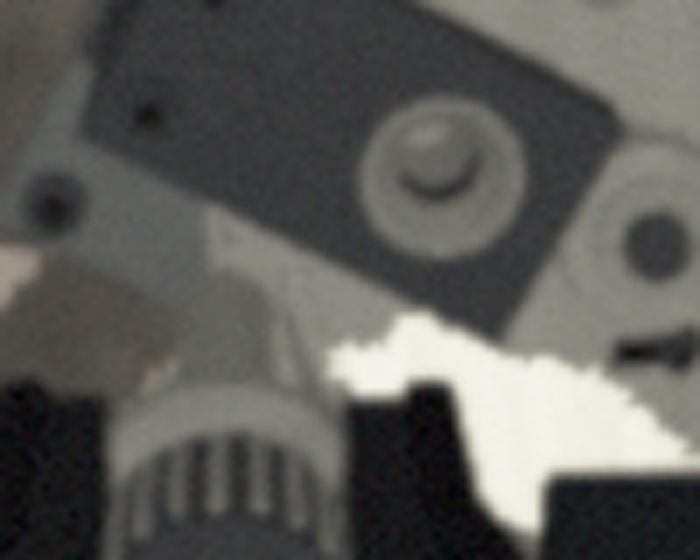

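```bash
python3 -m creep '[[1,0.4,-1.2,-0.5,0,0,0],[1,0.4,-1.2,-1.5,0,0,0],[1,0.1,-0.25,-1.2,0,0,0],[1,0,0,-0.5,0,0,0],[1,0,0,0,0,0,0],[1,0,0,0,0,0,0],[1,0,0,0,0,0,0]]'
python3 - <<'E'
from h import *
st=robot.state();c=find('wrist',['bush_mouth'],st); save(c,'w7.png',(270,180,370,260),7)
for z in(84,st['ee_pos'][2]-54.5):
    u,v=proj(c,[st['ee_pos'][0],st['ee_pos'][1],z],st);print(z,(u-270)*7,(v-180)*7)
E
```

```text
t: 7.65
ee_pos: [477.3, -106.0, 148.9]
eef_rot: [[0.916, 0.4, 0.0], [0.4, -0.916, 0.0], [0.0, 0.0, -1.0]]
ft_force: [-0.2, 0.6, -0.6]
grip_width: 18.9
gripper_force: 30.0
wrist bush_mouth 0.56 [320.3 215. ] [ 477.3 -103.7   84. ]
84 371.4774124827727 252.63067769376505
94.39031563853055 371.7826078521038 284.9349640761134
```

View pics/w7.png

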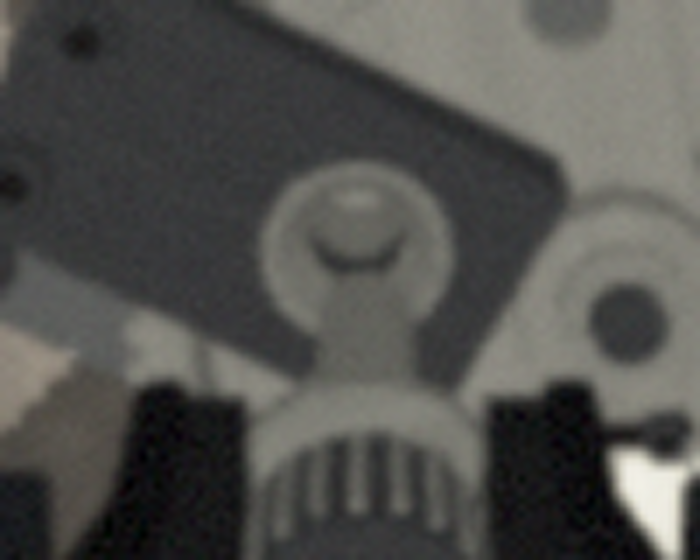

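```bash
python3 -m creep '[[1,-0.04,0.08,-0.3,0,0,0],[1,0,0,-0.5,0,0,0],[1,0,0,-0.5,0,0,0],[1,0,0,-0.4,0,0,0],[1,0,0,0,0,0,0]]'
```

```text
t: 8.17
ee_pos: [476.6, -105.2, 130.6]
eef_rot: [[0.916, 0.4, -0.0], [0.4, -0.916, 0.001], [-0.0, -0.001, -1.0]]
ft_force: [1.1, -0.1, -1.2]
grip_width: 18.9
gripper_force: 30.0
```

```bash
python3 -m creep '[[1,0,0,-0.4,0,0,0],[1,0,0,-0.4,0,0,0],[1,0,0,-0.4,0,0,0],[1,0,0,-0.4,0,0,0],[1,0,0,-0.4,0,0,0],[1,0,0,-0.2,0,0,0],[1,0,0,0,0,0,0],[1,0,0,0,0,0,0]]'
```

```text
t: 8.83
ee_pos: [476.7, -105.3, 109.1]
eef_rot: [[0.916, 0.4, -0.0], [0.4, -0.916, 0.0], [0.0, -0.0, -1.0]]
ft_force: [3.8, 1.4, -4.1]
grip_width: 19.2
gripper_force: 30.0
```

```bash
python3 -m creep '[[1,0.05,0.02,-0.2,0,0,0],[1,0,0,-0.2,0,0,0],[1,0,0,-0.2,0,0,0],[1,0,0,-0.05,0,0,0],[1,0,0,0,0,0,0],[1,0,0,0,0,0,0]]'
```

```text
t: 9.33
ee_pos: [477.3, -105.2, 103.0]
eef_rot: [[0.916, 0.4, 0.0], [0.4, -0.916, 0.0], [0.0, 0.0, -1.0]]
ft_force: [3.7, 3.2, -0.2]
grip_width: 18.9
gripper_force: 30.0
```

```bash
python3 -m creep '[[1,0.05,0.05,-0.05,0,0,0],[1,0,0,-0.05,0,0,0],[1,0,0,-0.05,0,0,0],[1,0,0,0,0,0,0],[1,0,0,0,0,0,0]]'
```

```text
t: 9.75
ee_pos: [477.7, -104.9, 101.5]
eef_rot: [[0.916, 0.4, -0.0], [0.4, -0.916, -0.0], [-0.0, 0.0, -1.0]]
ft_force: [2.7, 1.4, 0.9]
grip_width: 19.0
gripper_force: 30.0
```

```bash
python3 -m creep '[[0.5,0,0,0,0,0,0],[0.4,0,0,0,0,0,0],[0.3,0,0,0,0,0,0],[0.2,0,0,0,0,0,0],[0.2,0,0,0,0,0,0],[0.2,0,0,1,0,0,0],[0.2,0,0,2.5,0,0,0],[0.2,0,0,2.5,0,0,0],[0.2,0,0,2,0,0,0],[0.2,-1,0,0,0,0,0]]'; python3 -m creep '[[0.3,-2,-0.2,0,0,0,0.12],[0.4,-1.5,-0.2,0,0,0,0.12],[0.4,-1.1,-0.3,0,0,0,0.12],[0.4,0,-0.3,0,0,0,0.12],[0.4,0,-0.3,0,0,0,0.12],[0.4,0,0,0,0,0,0.12],[0.4,0,0,0,0,0,0],[0.4,0,0,0,0,0,0]]'
python3 - <<'E'
from h import *
st=robot.state();c=find('wrist',['bush_mouth','pulley_centre','line_mark','pin_knob'],st); save(c,'w8.png',(120,60,480,330),2.2)
for r in (54,62): 
    a=np.radians(155);u,v=proj(c,[474.4+r*np.cos(a),-142.8+r*np.sin(a),66],st);print((u-120)*2.2,(v-60)*2.2)
E
```

```text
t: 10.58
ee_pos: [471.4, -106.0, 187.4]
eef_rot: [[0.916, 0.4, 0.009], [0.401, -0.916, -0.003], [0.007, 0.007, -1.0]]
ft_force: [-0.1, -0.3, 0.4]
grip_width: 34.8
gripper_force: 0.0
t: 11.25
ee_pos: [421.3, -117.7, 181.4]
eef_rot: [[0.428, 0.904, -0.0], [0.904, -0.428, 0.0], [-0.0, -0.0, -1.0]]
ft_force: [0.0, 0.9, -0.6]
grip_width: 26.0
gripper_force: 0.0
wrist bush_mouth 0.72 [376.  163.7] [ 478.3 -104.5   84. ]
wrist pulley_centre 0.66 [387.  197.2] [ 477.1 -142.4   66. ]
wrist line_mark 0.74 [433.5 216.2] [ 513.3 -181.    66. ]
wrist pin_knob 0.55 [377.1 169.1] [ 478.7 -113.1   68. ]
456.1018327127727 305.8347301523198
437.1853617186669 305.9331135029127
```

View pics/w8.png

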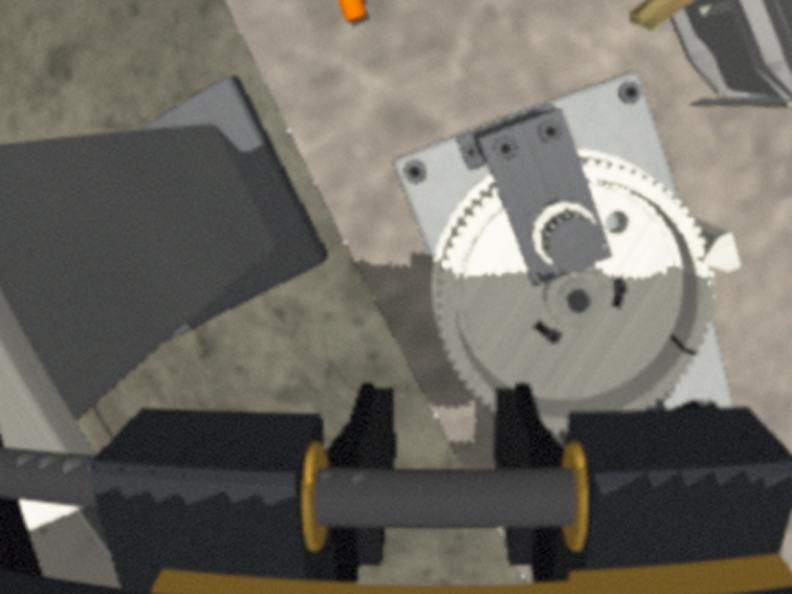

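```bash
python3 -m creep '[[0.4,0.05,-0.05,-3,0,0,0],[0.4,0,0,-3,0,0,0],[0.4,0,0,-3,0,0,0],[0.4,0,0,-2,0,0,0],[0.4,0,0,-1,0,0,0],[0.4,0,0,-0.6,0,0,0],[0.4,0,0,0,0,0,0],[0.4,0,0,0,0,0,0]]'
python3 - <<'E'
from h import *
st=robot.state();c=find('wrist',['pin_knob','line_mark','pointer_tip'],st); cv2.imwrite('pics/raw_before.png',c['img'][:,:,::-1])
for z in(108,98): print(proj(c,[478,-104.8,z],st))
for x in robot.silhouettes('setting_pin','wrist')[:2]: print(x['conf'],x['bbox'])
E
```

```text
t: 12.17
ee_pos: [423.0, -118.6, 56.5]
eef_rot: [[0.425, 0.905, 0.001], [0.905, -0.425, -0.001], [-0.0, 0.001, -1.0]]
ft_force: [-0.2, 0.5, 0.4]
grip_width: 26.3
gripper_force: 0.0
wrist pin_knob 0.9 [428.  229.1] [ 483.1 -125.4   68. ]
wrist line_mark 0.63 [487.6 284.2] [ 510.1 -182.5   66. ]
wrist pointer_tip 0.62 [510.7 224.4] [ 532.3 -146.    70. ]
(np.float64(432.8310253845117), np.float64(228.09490925438254))
(np.float64(425.2244253286928), np.float64(219.61965906197372))
0.73 [393.8, 186.8, 459.2, 247.6]
```

```bash
python3 -m creep '[[0.4,0,0,-0.25,0,0,0],[0.6,0,0,0,0,0,0],[0.7,0,0,0,0,0,0],[0.8,0,0,0,0,0,0],[0.9,0,0,0,0,0,0],[1,0,0,0,0,0,0],[1,0,0,0,0,0,0],[1,0,0,0,0,0,0]]'
```

```text
t: 13.08
ee_pos: [421.9, -118.1, 53.0]
eef_rot: [[0.425, 0.905, -0.001], [0.905, -0.425, 0.0], [0.0, -0.001, -1.0]]
ft_force: [-2.1, 1.2, 2.5]
grip_width: 7.7
gripper_force: 29.7
```

Run:
```python
import numpy as np
r=np.array([-52.5,24.7])
th=0
for d in [.02,.05]+[.07]*9+[0.02]*12:
    R=lambda t:np.array([[np.cos(t),-np.sin(t)],[np.sin(t),np.cos(t)]])
    s=(R(th+d)-R(th))@r; th+=d
    print(round(th,2),d,np.round(s/10,3))
```

```text
0.02 0.02 [-0.048 -0.105]
0.07 0.05 [-0.112 -0.268]
0.14 0.07 [-0.133 -0.384]
0.21 0.07 [-0.106 -0.392]
0.28 0.07 [-0.079 -0.398]
0.35 0.07 [-0.051 -0.403]
0.42 0.07 [-0.022 -0.405]
0.49 0.07 [ 0.006 -0.406]
0.56 0.07 [ 0.035 -0.405]
0.63 0.07 [ 0.063 -0.401]
0.7 0.07 [ 0.091 -0.396]
0.72 0.02 [ 0.031 -0.112]
0.74 0.02 [ 0.033 -0.111]
0.76 0.02 [ 0.035 -0.11 ]
0.78 0.02 [ 0.038 -0.11 ]
0.8 0.02 [ 0.04  -0.109]
0.82 0.02 [ 0.042 -0.108]
0.84 0.02 [ 0.044 -0.107]
0.86 0.02 [ 0.046 -0.106]
0.88 0.02 [ 0.048 -0.105]
0.9 0.02 [ 0.05  -0.104]
0.92 0.02 [ 0.053 -0.103]
0.94 0.02 [ 0.055 -0.102]
```

```bash
python3 -m creep '[[1,-0.048,-0.105,0,0,0,0.02],[1,-0.112,-0.268,0,0,0,0.05],[1,-0.133,-0.384,0,0,0,0.07],[1,-0.106,-0.392,0,0,0,0.07],[1,0,0,0,0,0,0]]'
python3 - <<'E'
from h import *
c=find('wrist',['line_mark'],robot.state())
E
```

```text
t: 13.5
ee_pos: [417.7, -129.8, 52.9]
eef_rot: [[0.224, 0.975, -0.001], [0.975, -0.224, 0.001], [0.0, -0.001, -1.0]]
ft_force: [-4.4, 1.6, 4.0]
grip_width: 7.6
gripper_force: 29.7
wrist line_mark 0.95 [490.2 284.9] [ 516.5 -172.1   66. ]
```

```bash
python3 -m creep '[[1,-0.079,-0.398,0,0,0,0.07],[1,-0.051,-0.403,0,0,0,0.07],[1,-0.022,-0.405,0,0,0,0.07],[1,0.006,-0.406,0,0,0,0.07],[1,0.035,-0.405,0,0,0,0.07],[1,0.063,-0.401,0,0,0,0.07],[1,0.091,-0.396,0,0,0,0.07],[1,0,0,0,0,0,0],[1,0,0,0,0,0,0]]'
cat > chk.py <<'E'
from h import *
st=robot.state();c=find('wrist',['pin_knob','line_mark','pointer_tip'],st)
for z in(108,98): print(z,np.round(proj(c,[478,-104.8,z],st),1))
r=np.array(st['ee_pos'])[:2]-[474.4,-142.8];print('r',np.hypot(*r),'turn',np.arctan2(r[1],r[0])%6.2832-np.radians(154.8),np.round(st['ft_force'],1),np.round(st['ft_torque'],2))
E
python3 chk.py
```

```text
t: 14.35
ee_pos: [417.9, -157.4, 52.9]
eef_rot: [[-0.257, 0.967, -0.002], [0.967, 0.257, 0.001], [0.001, -0.002, -1.0]]
ft_force: [-6.2, 3.2, 7.0]
grip_width: 7.8
gripper_force: 29.7
wrist pin_knob 0.69 [492.8 223.3] [ 505.6 -110.1   68. ]
wrist line_mark 0.91 [494.7 281.8] [ 527.9 -146.    66. ]
wrist pointer_tip 0.95 [501.3 283.5] [ 530.3 -144.5   70. ]
108 [493.4 230.3]
98 [482.7 222. ]
r 58.33187306122971 turn 0.6936121792535785 [-6.2  3.2  7. ] [ 0.52  0.95 -0.08]
```

```bash
python3 -m creep '[[1,0.031,-0.112,0,0,0,0.02],[1,0.033,-0.111,0,0,0,0.02],[1,0.035,-0.11,0,0,0,0.02],[1,0.038,-0.11,0,0,0,0.02],[1,0,0,0,0,0,0],[1,0,0,0,0,0,0]]'; python3 chk.py;  python3 -m creep '[[1,0.04,-0.109,0,0,0,0.02],[1,0,0,0,0,0,0],[1,0,0,0,0,0,0]]'; python3 chk.py
```

```text
t: 15.05
ee_pos: [419.1, -161.4, 52.9]
eef_rot: [[-0.333, 0.943, -0.002], [0.943, 0.333, 0.002], [0.002, -0.002, -1.0]]
ft_force: [-6.9, 4.2, 8.3]
grip_width: 7.7
gripper_force: 29.7
wrist pin_knob 0.59 [497.1 232. ] [ 508.6 -111.    68. ]
wrist line_mark 0.61 [493.7 287.8] [ 529.9 -145.3   66. ]
wrist pointer_tip 0.92 [496.5 292.7] [ 530.7 -146.4   70. ]
108 [498.  233.5]
98 [487.2 225.2]
r 58.33425175749938 turn 0.7652450603173149 [-6.9  4.2  8.3] [ 0.7   1.06 -0.15]
t: 15.5
ee_pos: [419.5, -162.5, 52.9]
eef_rot: [[-0.352, 0.936, -0.002], [0.936, 0.352, 0.002], [0.002, -0.002, -1.0]]
ft_force: [-7.0, 4.0, 8.4]
grip_width: 7.4
gripper_force: 29.7
wrist pin_knob 0.83 [496.2 231.9] [ 507.3 -110.4   68. ]
wrist line_mark 0.89 [491.7 287.7] [ 528.3 -144.5   66. ]
wrist line_mark 0.28 [396.  221.2] [ 447.5 -125.6   66. ]
wrist pointer_tip 0.6 [495.5 289. ] [ 528.2 -143.1   70. ]
108 [499.1 234.3]
98 [488.3 226. ]
r 58.32875479720476 turn 0.7842384401089495 [-7.   4.   8.4] [ 0.8   1.08 -0.21]
```

```bash
for i in 1; do python3 -m creep '[[1,0.02,-0.054,0,0,0,0.01],[1,0.022,-0.054,0,0,0,0.01],[1,0,0,0,0,0,0],[1,0,0,0,0,0,0]]'; python3 chk.py; done; python3 -m creep '[[1,0.022,-0.054,0,0,0,0.01],[1,0.022,-0.053,0,0,0,0.01],[1,0,0,0,0,0,0],[1,0,0,0,0,0,0]]'; python3 chk.py
```

```text
t: 16.03
ee_pos: [419.8, -163.5, 52.9]
eef_rot: [[-0.37, 0.929, -0.003], [0.929, 0.37, 0.002], [0.003, -0.002, -1.0]]
ft_force: [-6.7, 5.0, 9.5]
grip_width: 7.7
gripper_force: 29.7
wrist pin_knob 0.96 [496.4 234.1] [ 507.5 -110.8   68. ]
wrist line_mark 0.94 [495.1 286.9] [ 530.5 -142.1   66. ]
wrist pointer_tip 0.95 [493.2 294. ] [ 528.7 -145.5   70. ]
108 [500.2 235.2]
98 [489.4 226.9]
r 58.36457557345393 turn 0.8021399154930022 [-6.7  5.   9.5] [ 0.82  1.14 -0.16]
t: 16.57
ee_pos: [420.3, -164.6, 53.0]
eef_rot: [[-0.389, 0.921, -0.003], [0.921, 0.389, 0.002], [0.003, -0.002, -1.0]]
ft_force: [-7.0, 4.9, 8.3]
grip_width: 7.6
gripper_force: 29.7
wrist pin_knob 0.92 [498.5 234.3] [ 508.5 -109.7   68. ]
wrist pin_knob 0.74 [491.3 296.6] [ 530.7 -147.3   68. ]
wrist line_mark 0.87 [494.6 286.3] [ 529.9 -140.7   66. ]
wrist pointer_tip 0.72 [492.2 294.6] [ 528.4 -145.1   70. ]
108 [501.2 235.8]
98 [490.4 227.4]
r 58.343049744079075 turn 0.8227912475420469 [-7.   4.9  8.3] [ 0.8   1.16 -0.17]
```

```bash
python3 -m creep '[[1,0.023,-0.053,0,0,0,0.01],[1,0,0,0,0,0,0],[1,0,0,0,0,0,0]]'; python3 chk.py
```

```text
t: 17.02
ee_pos: [420.5, -165.1, 52.9]
eef_rot: [[-0.398, 0.917, -0.003], [0.917, 0.398, 0.002], [0.003, -0.002, -1.0]]
ft_force: [-7.8, 4.0, 9.5]
grip_width: 7.7
gripper_force: 29.7
wrist pin_knob 0.61 [500.7 237.5] [ 510.8 -110.4   68. ]
wrist line_mark 0.86 [494.  287.7] [ 530.1 -141.1   66. ]
wrist line_mark 0.42 [393.4 222.4] [ 445.7 -128.    66. ]
wrist pointer_tip 0.87 [492.6 294.2] [ 528.5 -144.1   70. ]
108 [501.8 236.3]
98 [490.9 228. ]
r 58.345819604966756 turn 0.831397741826065 [-7.8  4.   9.5] [ 0.8   1.15 -0.16]
```

```bash
python3 -m creep '[[1,0.023,-0.053,0,0,0,0.01],[1,0.012,-0.027,0,0,0,0.005],[1,0,0,0,0,0,0],[1,0,0,0,0,0,0]]'; python3 chk.py | grep -v pointer;python3 -m creep '[[1,0.023,-0.052,0,0,0,0.01],[1,0.012,-0.026,0,0,0,0.005],[1,0,0,0,0,0,0],[1,0,0,0,0,0,0]]'; python3 chk.py| grep -v pointer
```

```text
t: 17.55
ee_pos: [420.8, -165.9, 52.9]
eef_rot: [[-0.412, 0.911, -0.003], [0.911, 0.412, 0.002], [0.003, -0.002, -1.0]]
ft_force: [-6.7, 5.9, 9.0]
grip_width: 7.8
gripper_force: 29.7
wrist pin_knob 0.67 [499.7 236.6] [ 509.3 -109.7   68. ]
wrist line_mark 0.6 [492.5 283.6] [ 526.8 -138.2   66. ]
wrist line_mark 0.31 [500.1 238.4] [ 512.  -110.7   66. ]
108 [502.6 236.8]
98 [491.7 228.4]
r 58.349967101913094 turn 0.8466564250839581 [-6.7  5.9  9. ] [ 0.81  1.24 -0.14]
t: 18.08
ee_pos: [421.1, -166.7, 52.9]
eef_rot: [[-0.425, 0.905, -0.003], [0.905, 0.425, 0.002], [0.003, -0.002, -1.0]]
ft_force: [-8.0, 3.9, 8.9]
grip_width: 7.9
gripper_force: 29.7
wrist pin_knob 0.71 [488.4 222.9] [ 496.2 -105.5   68. ]
wrist line_mark 0.6 [492.7 287. ] [ 528.6 -139.4   66. ]
108 [503.4 237.4]
98 [492.5 229. ]
r 58.38345823100622 turn 0.8617382916157506 [-8.   3.9  8.9] [ 0.8   1.15 -0.15]
```

```bash
python3 -m creep '[[1,0.012,-0.026,0,0,0,0.005],[1,0.012,-0.026,0,0,0,0.005],[1,0,0,0,0,0,0],[1,0,0,0,0,0,0]]'
python3 - <<'E'
from h import *
st=robot.state();c=robot.read_camera('wrist');save(c,'w9.png',(390,150,590,320),3.5)
for i in range(1): print(robot.landmark_of('pin_knob','wrist')[:2])
for z in(118,108,98): print(z,np.round(proj(c,[478,-104.8,z],st),1))
for z in (108,98,88): 
  u,v=proj(c,[478,-104.8,z],st);print(z,(u-390)*3.5,(v-150)*3.5)
E
```

```text
t: 18.62
ee_pos: [421.4, -167.2, 52.9]
eef_rot: [[-0.434, 0.901, -0.003], [0.901, 0.434, 0.002], [0.003, -0.002, -1.0]]
ft_force: [-7.1, 5.3, 8.6]
grip_width: 7.8
gripper_force: 29.7
[{'centre': [488.2, 227.5], 'conf': 0.75}]
118 [515.9 247.3]
108 [503.8 237.8]
98 [493.  229.4]
108 398.41970997582723 307.26023927510573
98 360.36004200805996 277.82218558542263
88 325.97393971291217 251.63408354597
```

View pics/w9.png

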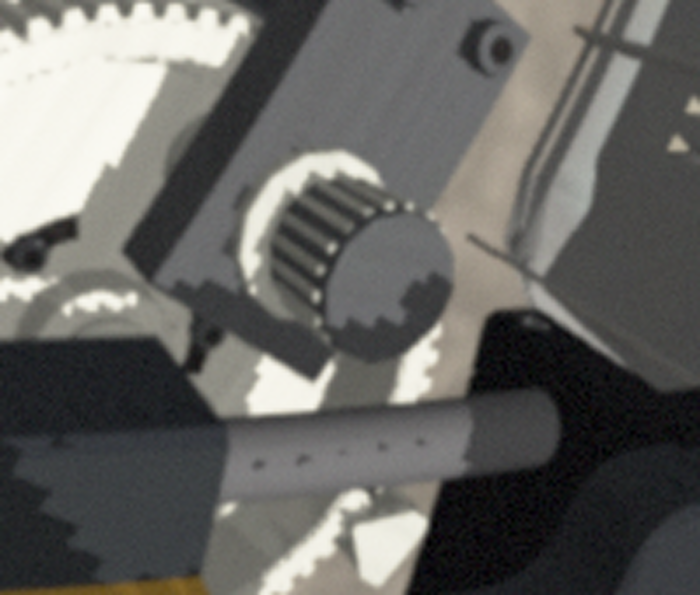

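```bash
cat > t.py <<'E'
from h import *
st=robot.state();r=np.array(st['ee_pos'])[:2]-[474.4,-142.8];a=np.arctan2(r[1],r[0])
F=np.array(st['ft_force']);print('turn',a%6.2832-np.radians(154.8),'cw force',F[0]*np.sin(a)-F[1]*np.cos(a),'Tz',st['ft_torque'][2])
E
python3 t.py
for k in 1 2; do python3 -m creep '[[1,-0.012,0.026,0,0,0,-0.005],[1,0,0,0,0,0,0],[1,-0.012,0.026,0,0,0,-0.005],[1,0,0,0,0,0,0],[1,0,0,0,0,0,0]]' >/dev/null; python3 t.py; done
```

```text
turn 0.8709959571286245 cw force 7.567369450009169 Tz -0.20519305653449185
turn 0.8680635588394177 cw force 5.78573512426752 Tz -0.06027886583403481
turn 0.8588121303210468 cw force 5.96852338763475 Tz -0.1050482645147978
```

```bash
python3 -m creep '[[1,-0.012,0.026,0,0,0,-0.005],[1,0,0,0,0,0,0],[1,0,0,0,0,0,0]]' >/dev/null; python3 t.py;python3 -m creep '[[1,-0.012,0.026,0,0,0,-0.005],[1,0,0,0,0,0,0],[1,0,0,0,0,0,0]]' >/dev/null; python3 t.py
```

```text
turn 0.8547567482335219 cw force 5.776981816615652 Tz -0.09107535883963552
turn 0.8500726765553761 cw force 6.031185914925713 Tz -0.0783099609748964
```

```bash
python3 -m creep '[[1,-0.012,0.026,0,0,0,-0.005],[1,0,0,0,0,0,0],[1,0,0,0,0,0,0]]' >/dev/null; python3 t.py;python3 -m creep '[[1,-0.012,0.026,0,0,0,-0.005],[1,0,0,0,0,0,0],[1,0,0,0,0,0,0]]' >/dev/null; python3 t.py
python3 - <<'E'
from h import *
st=robot.state();c=robot.read_camera('wrist')
print(robot.landmark_of('pin_knob','wrist')[:2])
for z in(108,98): print(z,np.round(proj(c,[478,-104.8,z],st),1))
E
```

```text
turn 0.847719244827561 cw force 4.479691223740747 Tz -0.04840924024239782
turn 0.8445696081092078 cw force 4.5679389661813 Tz -0.09244108678036503
[{'centre': [489.0, 222.3], 'conf': 0.88}]
108 [502.1 234.9]
98 [491.2 226.5]
```

```bash
for k in 1 2 3; do python3 -m creep '[[1,-0.008,0.016,0,0,0,-0.003],[1,0,0,0,0,0,0],[1,0,0,0,0,0,0]]' >/dev/null; python3 t.py; done
```

```text
turn 0.8436690184476712 cw force 5.240904153840878 Tz 0.022309655239328416
turn 0.8417753241496677 cw force 3.714171767340182 Tz -0.05538460932119886
turn 0.839911475833905 cw force 3.5181741224051475 Tz -0.02456659135734071
```

```bash
for k in 1 2 3; do python3 -m creep '[[1,-0.008,0.016,0,0,0,-0.003],[1,0,0,0,0,0,0],[1,0,0,0,0,0,0]]' >/dev/null; python3 t.py; done
```

```text
turn 0.8390097102597487 cw force 2.870596284217692 Tz -0.021563927965722325
turn 0.8374918925661543 cw force 1.9351858469407899 Tz 0.024483417383123124
turn 0.8362855121834589 cw force 1.7788799015941266 Tz -0.01083535184403564
```

```bash
for k in 1 2; do python3 -m creep '[[1,-0.008,0.016,0,0,0,-0.003],[1,0,0,0,0,0,0],[1,0,0,0,0,0,0]]' |grep ft_f; python3 t.py; done;  python3 -m creep '[[1,-0.02,-0.01,0.03,0,0,0],[1,0,0,0,0,0,0],[1,0,0,0,0,0,0]]' |grep ft_f; python3 t.py
```

```text
ft_force: [-5.0, -0.8, 4.5]
turn 0.8347065469834862 cw force 1.221835471473023 Tz 0.05824880992006852
ft_force: [-5.2, -0.9, 3.6]
turn 0.8334275473325152 cw force 1.174503927062971 Tz 0.06859007110598087
ft_force: [-2.2, -2.7, -1.6]
turn 0.8313856522805829 cw force -1.6864236222961844 Tz 0.08928358182877508
```

```bash
python3 -m creep '[[1,0.008,-0.016,0,0,0,0.003],[1,0,0,0,0,0,0],[0.8,0,0,0,0,0,0],[0.7,0,0,0,0,0,0],[0.6,0,0,0,0,0,0],[0.5,0,0,0,0,0,0],[0.4,0,0,0,0,0,0],[0.4,0,0,0,0,0,0]]'
python3 - <<'E'
from h import *
st=robot.state();c=find('wrist',['pin_knob','line_mark'],st)
for z in(108,98): print(z,np.round(proj(c,[478,-104.8,z],st),1))
E
```

```text
t: 23.57
ee_pos: [421.3, -165.1, 53.7]
eef_rot: [[-0.38, 0.925, 0.001], [0.925, 0.38, -0.0], [-0.001, 0.001, -1.0]]
ft_force: [-0.2, 0.6, 1.0]
grip_width: 24.5
gripper_force: 0.0
wrist pin_knob 0.59 [482.4 221. ] [ 495.4 -108.3   68. ]
wrist line_mark 0.66 [494.7 282.5] [ 530.3 -140.2   66. ]
108 [499.2 232. ]
98 [488.4 223.8]
```

```bash
python3 -m creep '[[0.4,0,0,1,0,0,0],[0.4,0,0,2,0,0,0],[0.4,0,0,3,0,0,0],[0.4,0,0,4,0,0,0],[0.4,0,0,4,0,0,0],[0.4,-1,-1,3,0,0,0],[0.4,-1,-2,1,0,0,0],[0.4,0,-2,0,0,0,0],[0.4,0,0,0,0,0,0],[0.4,0,0,0,0,0,0]]'
python3 - <<'E'
from h import *
st=robot.state();c=find('wrist',['pin_knob','line_mark','pointer_tip','bush_mouth'],st)
for z in(108,98): print(z,np.round(proj(c,[478,-104.8,z],st),1))
c=robot.read_camera('top');print(robot.landmark_of('pin_knob','top')[:2])
a=cv2.imread('pics/top0.png').astype(int);b=c['img'][:,:,::-1].astype(int)
E
```

```text
t: 24.55
ee_pos: [400.6, -215.6, 234.1]
eef_rot: [[-0.378, 0.926, 0.001], [0.926, 0.378, -0.0], [-0.0, 0.001, -1.0]]
ft_force: [0.3, 0.5, -0.3]
grip_width: 25.9
gripper_force: 0.0
wrist pin_knob 0.66 [430.8 119.3] [ 482.5 -100.5   68. ]
wrist line_mark 0.86 [452.2 168.4] [ 531.7 -139.1   66. ]
wrist pointer_tip 0.7 [451.2 172.1] [ 530.6 -143.4   70. ]
wrist bush_mouth 0.69 [428.2 118.8] [ 474.2 -103.3   84. ]
108 [439.  122.7]
98 [435.4 122.3]
[]
```

```bash
python3 -c "
from rig import robot
print(robot.job_done())"
```

```text
the job is handed in; nothing more can be done
None
```

The setting pin is in the hole with the pulley resting gently on it, the robot is clear, and the job is handed in at about 25 s. The wrist camera shows the pin at home height, with the engraved line a few degrees past the pointer. I took no separate check picture of the other loose items after the work.

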